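# Swap tin and jar at the spray stand, then spray

## Robot

A 6-joint arm with a two-finger parallel gripper is mounted at the origin on a cart in front of the work surface, level with it; the furniture and walls round the work are solid. World frame = base frame: x ahead of the robot, y to its left, z up, the work surface at z = 0. Lengths are in m, angles in rad, forces in N, time in s.
With the tool pointing down it reaches from about 0.425 to 0.95 m from the base axis. Payload 3.5 kg.
Tool frame: the origin (TCP) lies between the finger pads; the fingertips stand 14 mm ahead of it and the grasp point (between the pads) lies 5 mm behind it (ctrl.tips_ahead is the distance from the TCP to the fingertips, in m); z points along the fingers, y is the line along which they close (so a half turn about z gives the same grasp; the last joint's range is limited). The gripper opens to 85 mm and grips with 20 to 120 N. Pads are 22 mm wide; open, the fingers measure 114 mm over their backs; the gripper's body (76 mm by 85 mm) begins 54 mm behind the grasp point. The pads swing forward as they close: fully open they stand 13 mm farther back than shut.
Start: joints at [1.062, 0.286, 1.577, -0, 1.279, -0.15], TCP at [0.237, 0.632, 0.245] pointing down, gripper open.
Joint ranges: [-2.77, 2.77], [-0.9, 2.22], [0.21, 2.48], [-1.53, 4.67], [0.24, 2.81], [-2.84, 2.84]. Speed limits (rad/s): [2.79, 2.79, 3.14, 3.14, 3.14, 3.14].

## Interface

Orientations are given as a unit quaternion [w, x, y, z].
In Python, from bench import ctrl, viewer gives the robot as it stands. Calls block until the motion is done:
- ctrl.move_to(position, orientation): joint-space move of the TCP to a pose.
- ctrl.servo_line(position, rate=0.15, orientation=None, f_stop=None): straight line of the TCP; orientation=None keeps the orientation; rate is the mean speed in m/s. With f_stop (N) it stops when the force on the tool has changed by that much, and returns True; else False.
- ctrl.move_j(angles): joint-space move.
- ctrl.grip(opening, force=None): opening from 0.0 (shut) to 1.0 (fully open); force is the grip in N (None keeps the last); returns when the fingers have stopped.
- ctrl.hold(seconds).
- ctrl.solve_ik(position, orientation): joint angles nearest the present ones, or None.
- ctrl.read_state(): the state.
- viewer.read_camera(name): name is "side" or "top"; returns a dict with "color" (400x640x3 uint8, red, green, blue), "fx", "fy", "cx", "cy" (pixels), "extrinsics" (4x4, takes a point from world to camera coordinates). Camera axes: x right, y down, z forward; pixel columns grow to the right and rows downward; lengths in m; the calibration is good to about 2 mm. A picture is of the moment at which its call begins. There is no depth.
A pose or a line that the arm cannot do raises ctrl.PlanningError and nothing moves.
- ctrl.finish_job(): hands the job in; it is judged then, once.
The state is a dict: "t": time; "qpos": joint angles; "joint_velocities": joint speeds; "effort": joint torques, N m; "tcp_pos": TCP position; "tool_rot": TCP orientation; "force": force on the tool from outside, world axes, zero at the start; "wrist_torque": the same for the moment, N m; "grip_width": opening from 0.0 (shut) to 1.0 (fully open); "gripper_force": force on a finger pad.
Only numpy, scipy, OpenCV 4.12 (cv2) and the standard library are available. Lean on these libraries where they do the work, as an engineer would, in place of code of your own. Each camera call takes 0.05 s, during which the arm holds its last target. There are 200 camera calls.

## Task

The jar in the metal spray stand has been misted already: swap it with the blue tin in the white waiting rack, so that each stands upright, squarely on the black pad in the other's bay, the tin with a broad side towards the spray can. Then press the red cap of the stand's spray can fully down briefly and let it come back up. Keep tin and jar upright, set them down without dropping them, and leave everything else on the bench where it is.

Things in the scene. Friction and masses are not known exactly. Their poses are not given: they have to be found in the camera images.
- tin_mid (a point): centre (half-way up) of the loose rectangular sample tin, blue with a thin steel band below its flush blue lid: 46 mm along its x, 60 mm along its y, 60 mm tall (z up), all faces straight and plain, about 0.18 kg. Its broad sides (60 wide) face along its x. It starts upright in the waiting rack with its axes nearly along the rack's, so there it can only be gripped across its 46 mm (along x); a half turn makes no difference to it.
- sample_tin: the same tin; origin at the centre of its underside
- jar_mid (a point): centre (half-way up) of the loose round screw-cap sample jar, sandy contents and light grey cap: 49 mm diameter, 60 mm tall (z up), about 0.12 kg. It starts upright in the spray stand, at any yaw.
- jar: the same jar; origin at the centre of its underside
- rack_bay (a point): centre of the waiting rack's black pad (80 mm along its x, 70 mm along its y), on the pad's top, 8 mm above the bench; z up. Two solid cheeks, 46 mm long in x and rising to 62 mm above the bench, stand at +y and -y with 70 mm clear between them; the bay is open along +x and -x, where the fingers go.
- waiting_rack: fixed white waiting rack, base 96 x 100 mm, 62 mm high; origin under the pad's centre. The bench half-way between rack and spray stand is clear for putting things down.
- stand_bay (a point): centre of the spray stand's black pad (59 mm along its x, 90 mm along its y), on the pad's top, 8 mm above the bench; z up. Two steel window frames, 54 mm wide in y and rising to 62 mm above the bench, stand at +x and -x, 59 mm clear between them; open along +y and -y, where the fingers go. The tin fits only with its x along this x (either way), gripped across its 60 mm.
- spray_stand: fixed aluminium spray stand; origin under the pad's centre, base from x = -44 to +156 mm, 100 mm wide in y. A white spray can with a green band, 48 mm diameter, is fixed on it 120 mm from the bay's centre along +x.
- cap_top (a point): centre of the top of the spray can's red cap (30 mm diameter), 126 mm above the bench when up; it moves down with the cap
- spray_cap (a joint): travel of the spray cap: 0 up, 0.008 m fully down; spring return, about 2 N to start and 6 N fully down
- lab_timer: loose white timer, 64 x 64 x 17 mm, a bystander behind the clear middle; origin at the centre of its underside
- masking_tape: loose roll of tape lying flat, 96 mm diameter, 25 mm tall, a bystander at the left; origin at the centre of its underside
- calliper: loose calliper lying flat, 224 mm long (along its y), a bystander at the right; origin at the centre of its underside
There are look-alikes about, which are no part of the job. What is shaped like the waiting_rack but brown or yellow is not meant.

How it is judged:
On the way, in this order (a step that is already met when the one before it is completed fails the run):
1. tin stands in the spray stand's bay and jar in the waiting rack's bay, upright, released and at rest (x of tin_mid in the frame of stand_bay between -0.016 and 0.016 m and y of tin_mid in the frame of stand_bay between -0.016 and 0.016 m and z of tin_mid in the frame of stand_bay between 0.025 and 0.035 m and angle between each of tin_mid, jar_mid's own z axis and vertical below 0.12 rad and angle between the x axis of tin_mid and the x axis of stand_bay, either way round below 0.35 rad and x of jar_mid in the frame of rack_bay between -0.016 and 0.016 m and y of jar_mid in the frame of rack_bay between -0.016 and 0.016 m and z of jar_mid in the frame of rack_bay between 0.025 and 0.035 m and contact force between the fingers and sample_tin below 0.1 N and linear speed of each of sample_tin, jar below 0.03 m/s and contact force between the fingers and jar below 0.1 N), for 0.2 s.
2. the spray cap is pressed fully down (at least 6.5 of its 8 mm) (value of joint spray_cap above 0.0065 m), for 0.05 s.
At the end, for the whole second after the job is handed in: Tin upright on the spray stand's pad, jar upright on the waiting rack's pad, each within 16 mm of the pad's centre along either axis; tin's x within 0.35 rad of the stand's x, either way round; both released and at rest; spray cap back up (within 1.5 mm) (all of step 1 and value of joint spray_cap below 0.0015 m); the robot touches nothing.
It fails at once if the tin or the jar is tipped by more than 0.6 rad (angle between any of tin_mid, jar_mid's own z axis and vertical above 0.6 rad).
It fails at once if the tin or the jar is dropped or thrown (moves faster than 0.7 m/s while no finger holds it) ((contact force between the fingers and sample_tin below 0.05 N and linear speed of sample_tin above 0.7 m/s) or (contact force between the fingers and jar below 0.05 N and linear speed of jar above 0.7 m/s)).
It fails at once if the timer, the tape or the calliper is shifted by more than 25 mm (distance of any of lab_timer, masking_tape, calliper from where it was at the start of the episode above 0.025 m).
It also fails if it takes over 72 s, if anything falls off the work surface, if the arm or the gripper's body presses on something with over 40 N, if the wrist force passes 120 N, or if a joint passes its speed limit or range.

## Working session

There is one attempt and no reset: what is moved stays moved. The work goes in short steps, each a Python script; the robot and the scene stay as the last script left them, time stands still between calls to the robot, and variables do not carry over. Pictures are saved under pics/ and viewed, at most 10 in all, crops included, and the job is handed in when it is done.

```bash
mkdir -p pics; ls
python3 - <<'E'
from bench import ctrl, viewer
import cv2, numpy as np
for n in ("top","side"):
    c=viewer.read_camera(n); cv2.imwrite(f"pics/{n}0.png",c["color"][...,::-1]); np.savez(f"pics/{n}0.npz",**c)
    print(n,c["fx"],c["fy"],c["cx"],c["cy"],np.round(c["extrinsics"],3).tolist())
s=ctrl.read_state(); print(s["tool_rot"],s["tcp_pos"],s["t"])
E
```

```text
pics
top 482.96128921715007 482.96128921715007 318.30887967626876 202.84955674598464 [[-0.101, -0.995, -0.002, 0.171], [-0.901, 0.092, -0.423, 0.513], [0.421, -0.041, -0.906, 1.677], [0.0, 0.0, 0.0, 1.0]]
side 387.1248105479318 387.1248105479318 321.3901812279857 198.16104783450226 [[-0.989, 0.145, 0.016, 0.48], [0.105, 0.783, -0.613, -0.088], [-0.101, -0.604, -0.79, 1.508], [0.0, 0.0, 0.0, 1.0]]
[-3.61685112e-04  1.78426782e-01  9.83952553e-01 -1.06094705e-03] [0.23670717 0.63151196 0.24403544] 0.1
```

View pics/top0.png

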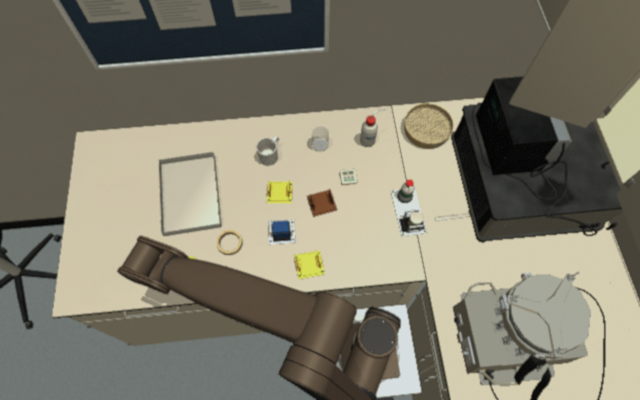

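View pics/side0.png

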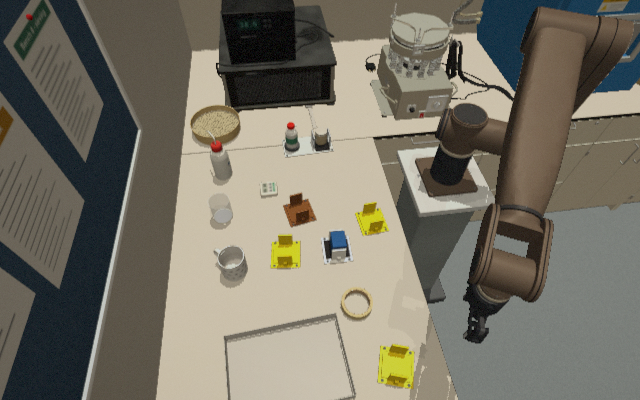

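```bash
cat > crop.py <<'E'
import cv2, numpy as np
def crop(im,x,y,w,h,k):
    o=cv2.resize(im[y:y+h,x:x+w],None,fx=k,fy=k,interpolation=cv2.INTER_CUBIC)
    for i in range(x-x%-10,x+w,10): cv2.putText(o,str(i),((i-x)*k,8),0,.3,(0,0,255)); cv2.line(o,((i-x)*k,10),((i-x)*k,16),(0,0,255))
    for i in range(y-y%-10,y+h,10): cv2.putText(o,str(i),(0,(i-y)*k+k//2),0,.3,(0,0,255)); cv2.line(o,(20,(i-y)*k+k//2),(26,(i-y)*k+k//2),(0,0,255))
    return o
E
python3 - <<'E'
import cv2,numpy as np
from crop import crop
t=cv2.imread("pics/top0.png"); s=cv2.imread("pics/side0.png")
cv2.imwrite("pics/c1.png",np.hstack([crop(t,258,192,50,72,8),crop(t,384,170,50,72,8)]))
cv2.imwrite("pics/c2.png",np.hstack([crop(s,312,220,50,52,8),crop(s,276,115,62,52,6).__class__ and cv2.copyMakeBorder(crop(s,278,116,57,52,7),0,52,0,0,0)]))
E
```

```text
(no output)
```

View pics/c1.png

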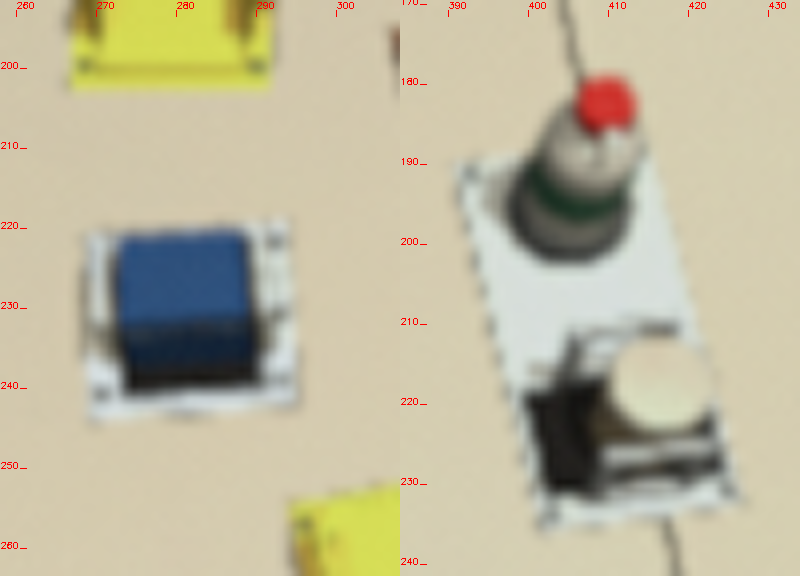

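View pics/c2.png

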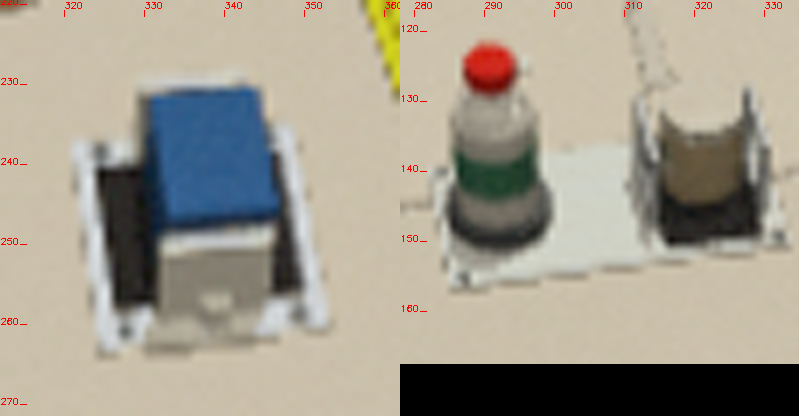

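```bash
cat > geo.py <<'E'
import numpy as np
from scipy.optimize import least_squares
C={n:dict(np.load(f"pics/{n}0.npz")) for n in("top","side")}
def proj(n,P):
    c=C[n];P=np.atleast_2d(P);q=P@c["extrinsics"][:3,:3].T+c["extrinsics"][:3,3]
    return np.c_[c["fx"]*q[:,0]/q[:,2]+c["cx"],c["fy"]*q[:,1]/q[:,2]+c["cy"]]
def unproj(n,uv,z):
    c=C[n];R,t=c["extrinsics"][:3,:3],c["extrinsics"][:3,3];o=-R.T@t
    d=R.T@[(uv[0]-c["cx"])/c["fx"],(uv[1]-c["cy"])/c["fy"],1];return o+d*(z-o[2])/d[2]
def fit(obs,x0):
    """obs: (cam, local xyz, uv); pose x,y,yaw"""
    def f(p):
        c,s=np.cos(p[2]),np.sin(p[2]);r=[]
        for n,L,uv in obs:
            r+=list(proj(n,[p[0]+c*L[0]-s*L[1],p[1]+s*L[0]+c*L[1],L[2]])[0]-uv)
        return r
    s=least_squares(f,x0);return s.x,np.round(s.fun.reshape(-1,2),1).tolist()
E
python3 - <<'E'
from geo import *
z=.006
a,b=.048,.05
r=[("top",(a,b,z),(268.5,220.9)),("top",(a,-b,z),(293.75,219)),("top",(-a,-b,z),(294.6,242.1)),("top",(-a,b,z),(268.75,243.75)),
("side",(a,-b,z),(320.9,237.4)),("side",(a,b,z),(324,263.9)),("side",(-a,b,z),(352.5,260.5)),("side",(-a,-b,z),(348.1,235.1))]
print("rack",fit(r,[.6,.1,0])); 
for n in("top","side"): print(n,fit([o for o in r if o[0]==n],[.6,.1,0])[0])
z=.006
s=[("top",(.156,.05,z),(390.75,189.75)),("top",(-.044,-.05,z),(426.25,232)),("top",(-.044,.05,z),(401.1,235.75)),
("side",(.156,.05,z),(284.9,156.9)),("side",(.156,-.05,z),(282.8,139.8)),("side",(-.044,.05,z),(333.2,150.1))]
p,e=fit(s,[.6,-.3,0]);print("stand",p,e)
for n in("top","side"): print(n,fit([o for o in s if o[0]==n],[.6,-.3,0])[0])
print("jar top",unproj("top",(416.25,217.5),.068))
def px(o,x0,y0,k,X): return (x0-.5+(o[0]-X)/k,y0-.5+o[1]/k)
h=.068
T=[("side",(.023,-.03,h),px((146,88),312,220,8,0)),("side",(-.023,-.03,h),px((262,88),312,220,8,0)),("side",(-.023,.03,h),px((280,213),312,220,8,0)),("side",(.023,.03,h),px((163,226),312,220,8,0)),
("top",(.023,.03,h),px((118,236),258,192,8,0)),("top",(.023,-.03,h),px((247,230),258,192,8,0)),("top",(-.023,-.03,h),px((254,318),258,192,8,0)),("top",(-.023,.03,h),px((118,326),258,192,8,0))]
print("tin",fit(T,[.6,.1,0]))
print("cap",unproj("top",(409.7,182.0),.126), unproj("side",px((489,58),278,116,7,400),.126))
E
```

```text
rack (array([ 0.47339449,  0.26824234, -0.03488418]), [[-0.8, -0.5], [-0.3, -0.2], [-0.1, -0.1], [-0.5, -0.1], [-0.3, -0.4], [-0.0, -0.8], [0.6, -0.1], [0.3, -0.5]])
top [ 0.47234814  0.26672074 -0.03764735]
side [ 0.47416239  0.26976788 -0.03268088]
stand [ 0.45302444 -0.23536849  0.04514105] [[-0.7, -0.0], [0.1, 0.3], [-0.2, 0.2], [0.0, -0.6], [-1.1, -0.7], [0.6, -0.0]]
top [ 0.4534496  -0.23642935  0.03749116]
side [ 0.45271842 -0.23291401  0.04457536]
jar top [ 0.45128625 -0.24408363  0.068     ]
tin (array([ 0.47001574,  0.26706836, -0.05167487]), [[0.5, 0.4], [0.0, -0.6], [0.2, -0.4], [0.4, -0.9], [-0.2, -0.6], [-0.3, -0.5], [-0.9, -0.1], [-0.1, -0.4]])
cap [ 0.57330087 -0.23153813  0.126     ] [ 0.57455333 -0.23174689  0.126     ]
```

```bash
cat > rob.py <<'E'
from bench import ctrl, viewer
import numpy as np, cv2
RACK=(.473,.268,-.035); STAND=(.453,-.2355,.043); TIN=(.471,.267,-.042); JAR=(.4515,-.243); MID=(.463,.016)
H=.20; G=.037   # hover, grasp TCP height on a pad
def Q(phi): a=(phi+np.pi/2)/2; return [0,np.cos(a),np.sin(a),0]   # tool down, closing line at phi
def over(x,y,phi,z=H): ctrl.move_to([x,y,z],Q(phi))
def down(z,f=6,rate=.12):
    x,y,h=ctrl.read_state()["tcp_pos"]
    if h-z>.05: ctrl.servo_line([x,y,z+.03],rate=.2); 
    hit=ctrl.servo_line([x,y,z],rate=.05,f_stop=f); st("down hit=%s"%hit); return hit
def up(z=H):
    x,y,_=ctrl.read_state()["tcp_pos"]; ctrl.servo_line([x,y,z],rate=.2)
def st(m=""):
    s=ctrl.read_state(); print(m,"t %.1f"%s["t"],np.round(s["tcp_pos"],4),"w %.3f F %.1f"%(s["grip_width"],s["gripper_force"]),np.round(s["force"],1),"q6 %.2f"%s["qpos"][5])
def snap(n,tag):
    c=viewer.read_camera(n); cv2.imwrite(f"pics/{n}{tag}.png",c["color"][...,::-1]); return c["color"][...,::-1]
E
python3 - <<'E'
from rob import *
over(*TIN); st("hover")
down(G); ctrl.grip(0,40); st("grip")
up(.10); st("lift")
E
```

```text
hover t 1.7 [0.4709 0.2678 0.2003] w 0.996 F 0.0 [ 0.2 -0.1 -0.4] q6 0.37
down hit=False t 3.3 [0.471  0.2678 0.0369] w 1.000 F 0.0 [ 0.6  0.4 -0. ] q6 0.37
grip t 3.7 [0.4712 0.2679 0.0374] w 0.530 F 42.6 [-0.3  0.4  1.9] q6 0.37
lift t 4.2 [0.4709 0.2677 0.0996] w 0.533 F 42.3 [ 0.3  0.2 -2.9] q6 0.37
```

Run:
```python
from rob import *
up(.15); over(*MID,-.042,.15)
down(G-.007); ctrl.grip(1); st("released"); up(.16)
over(*JAR,STAND[2]-np.pi/2); down(G); ctrl.grip(0,30); st("grip jar"); up(.10); st("lift")
cv2.imwrite("pics/v1.png",cv2.resize(snap("side","1")[90:290,250:450],None,fx=3,fy=3,interpolation=cv2.INTER_CUBIC))
```

```text
down hit=True t 6.8 [0.462  0.0167 0.0295] w 0.532 F 42.9 [-0.9 -0.1  4.2] q6 -0.14
released t 7.3 [0.4604 0.017  0.0284] w 0.999 F 0.0 [-0.1  0.3 -1. ] q6 -0.14
down hit=False t 10.7 [ 0.4511 -0.2421  0.0369] w 1.004 F 0.0 [-0.  -0.7  0. ] q6 0.84
grip jar t 11.1 [ 0.4514 -0.2425  0.0375] w 0.567 F 30.7 [-0.8 -0.9  1.6] q6 0.84
lift t 11.6 [ 0.4511 -0.2422  0.0996] w 0.564 F 31.2 [-0.6 -0.1 -2.2] q6 0.84
```

View pics/v1.png

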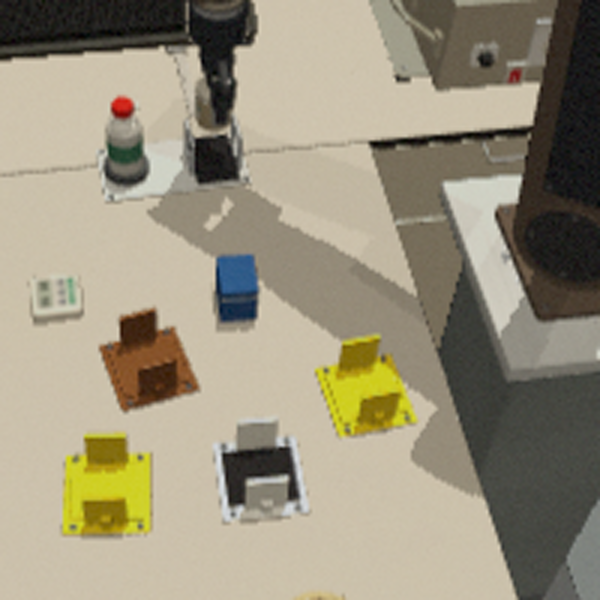

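Run:
```python
from rob import *
up(.18); over(*RACK,.18)if 0 else over(*RACK,.18)
down(G+.001); ctrl.grip(1); st("released"); up(.16)
over(*MID,-.042-np.pi/2,.16);
```

```text
down hit=True t 15.3 [0.4726 0.267  0.0374] w 0.567 F 30.6 [-0.8  0.1  3.8] q6 0.36
released t 15.8 [0.4715 0.2665 0.0362] w 1.003 F 0.0 [-0.2  0.9  0.1] q6 0.36
```

Run:
```python
from rob import *
from crop import crop
down(G-.008); ctrl.grip(0,40); st("grip tin"); up(.18)
over(STAND[0],STAND[1],STAND[2]-np.pi/2,.18); st("over stand")
x,y,_=ctrl.read_state()["tcp_pos"]; ctrl.servo_line([x,y,.115],rate=.15)
t=snap("top","2"); s=snap("side","2")
cv2.imwrite("pics/v2.png",np.vstack([np.hstack([crop(t,384,175,56,60,7),crop(s,275,105,56,60,7)]),np.hstack([crop(t,258,200,56,24*2//2+1,7),crop(s,310,226,56,25,7)])]))
```

```text
down hit=False t 19.0 [0.4626 0.0163 0.0289] w 1.000 F 0.0 [-0.1  0.7 -0.9] q6 1.43
grip tin t 19.3 [0.4631 0.0163 0.0295] w 0.697 F 44.4 [-0.5  0.8  1.4] q6 1.43
over stand t 21.2 [ 0.4527 -0.2345  0.179 ] w 0.698 F 44.1 [-0.3  0.2 -2.3] q6 0.85
```

View pics/v2.png

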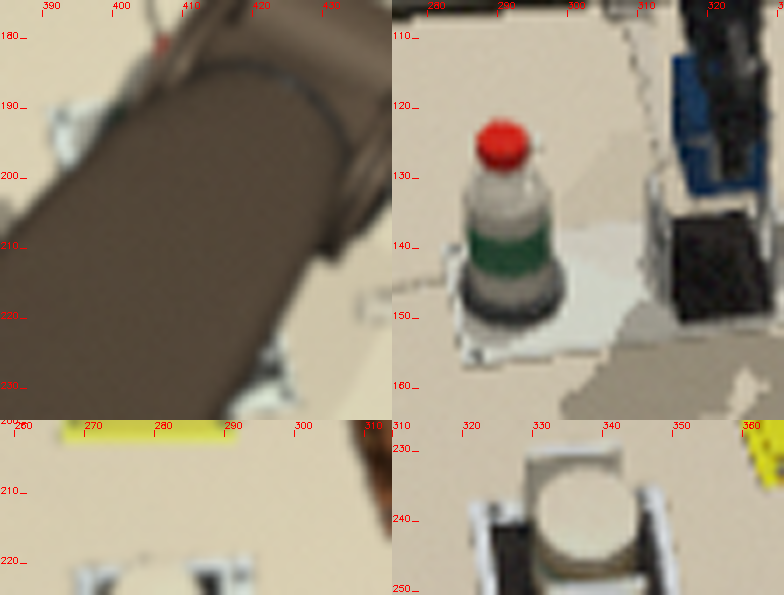

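Run:
```python
from geo import *
for n,l,z in(("pad",[(315.6,150.5),(328.9,149.8)],.008),("tin",[(316.6,132.1),(327.9,131.4)],.086)):
    p=[unproj("side",q,z) for q in l]; c=(p[0]+p[1])/2; d=c-[.453,-.2355,0]; a=.043
    print(n,p,np.linalg.norm(p[0]-p[1]),"local",d[0]*np.cos(a)+d[1]*np.sin(a),-d[0]*np.sin(a)+d[1]*np.cos(a))
```

```text
pad [array([ 0.48077997, -0.19258507,  0.008     ]), array([ 0.4266403 , -0.18954053,  0.008     ])] 0.054225212727562776 local 0.0026196881153785806 0.04436559775645657
tin [array([ 0.47396219, -0.21567973,  0.086     ]), array([ 0.42922209, -0.21397474,  0.086     ])] 0.04477257507528155 local -0.0005178996475034034 0.02071417266811297
```

Run:
```python
from rob import *
x,y,_=ctrl.read_state()["tcp_pos"]; x+=.001
ctrl.servo_line([x,y,.10],rate=.1)
print(ctrl.servo_line([x,y,.06],rate=.08,f_stop=5)); st("a")
if ctrl.read_state()["tcp_pos"][2]<.063: down(G+.001);
```

```text
False
a t 22.9 [ 0.4548 -0.2349  0.0599] w 0.701 F 44.0 [ 0.4  0.2 -1.6] q6 0.85
down hit=True t 23.3 [ 0.4544 -0.2346  0.0375] w 0.698 F 44.5 [-0.  -0.2  3.9] q6 0.85
```

Run:
```python
from rob import *
from crop import crop
ctrl.grip(1); st("released"); up(.22); 
over(.5735,-.231,STAND[2]-np.pi/2,.22); ctrl.grip(0,20); st("over cap")
x,y=.5735,-.231
ctrl.servo_line([x,y,.155],rate=.1); st("near")
t=snap("top","3"); s=snap("side","3")
cv2.imwrite("pics/v3.png",np.hstack([crop(s,275,105,57,60,7),crop(s,312,220,56,60,7)]))
```

```text
released t 23.7 [ 0.4533 -0.2336  0.0363] w 0.999 F 0.0 [ 0.4 -0.9 -0.4] q6 0.85
over cap t 26.1 [ 0.5735 -0.231   0.22  ] w 0.004 F 0.0 [-0.  -0.1 -0.2] q6 0.98
near t 26.9 [ 0.5739 -0.2312  0.1556] w -0.000 F 0.0 [-0.2 -0.1 -0.3] q6 0.98
```

View pics/v3.png

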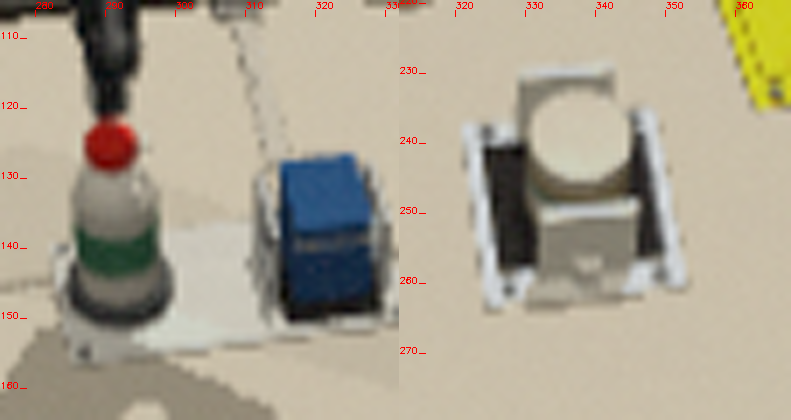

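The tin stands between the stand's frames (lid around px 322,132). The jar stands in the white rack (cap centre about 337.8,239). The closed fingertips are above the red cap (about 290,123). I'll check the offsets and then press.

Run:
```python
from geo import unproj
from rob import *
def loc(p,b):
    d=p[:2]-np.array(b[:2]);c,s=np.cos(b[2]),np.sin(b[2]);return np.round([c*d[0]+s*d[1],c*d[1]-s*d[0]],4)
j=loc(unproj("side",(337.8,239.1),.068),RACK)
e=lambda X,Y:unproj("side",(274.5+X/7,104.5+Y/7),.068)
t=loc((e(280,162)+e(355,154)+e(371,222)+e(291,233))/4,STAND)
print("jar",j,"tin",t)
if max(abs(np.r_[j,t]))<.011:
    x,y=.5735,-.231
    print(ctrl.servo_line([x,y,.131],rate=.04,f_stop=14)); st("press"); ctrl.hold(.25); st("held")
    ctrl.servo_line([x,y,.131-.0],rate=.02,f_stop=14); st("again")
```

```text
jar [-0.0006  0.002 ] tin [0.0014 0.0018]
False
press t 27.8 [ 0.5738 -0.2312  0.1321] w -0.003 F 3.1 [-2.7  1.5  6.2] q6 0.98
held t 28.0 [ 0.5738 -0.2311  0.1321] w 0.000 F 3.1 [-1.8  1.6  6.4] q6 0.98
again t 28.2 [ 0.5738 -0.2311  0.1321] w -0.000 F 3.1 [-1.6  1.7  5.7] q6 0.98
```

Run:
```python
from rob import *
x,y=.5735,-.231
print(ctrl.servo_line([x,y,.1275],rate=.02,f_stop=10)); st("press"); ctrl.hold(.2); st("held")
ctrl.servo_line([x,y,.24],rate=.12); ctrl.hold(.3); st("up")
s=snap("side","4"); from crop import crop
cv2.imwrite("pics/v4.png",np.hstack([crop(s,275,105,57,60,7),crop(s,312,220,56,60,7)]))
```

```text
True
press t 28.5 [ 0.5738 -0.2312  0.1325] w 0.004 F 2.8 [-2.4  0.4  6. ] q6 0.98
held t 28.7 [ 0.5738 -0.2312  0.1325] w 0.002 F 2.8 [-1.7  0.7  5.1] q6 0.98
up t 30.0 [ 0.5733 -0.2309  0.2394] w -0.001 F 0.0 [1.2 0.1 0.3] q6 0.98
```

View pics/v4.png

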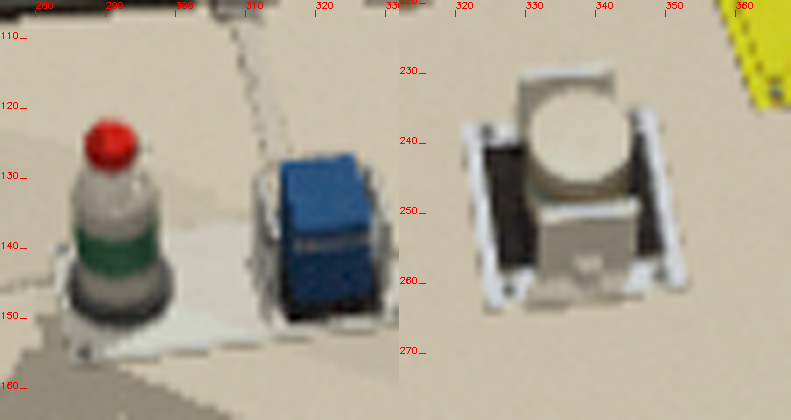

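Both are still in place and the cap (about 290,126) is back up. The force readings put the press near full travel but not clearly past it, so I'll press once more, firmly, then hand in.

Run:
```python
from rob import *
x,y=.5735,-.231
ctrl.servo_line([x,y,.15],rate=.12); print(ctrl.servo_line([x,y,.128],rate=.04,f_stop=20)); st("press"); ctrl.hold(.2); st("held")
ctrl.servo_line([x,y,.24],rate=.12); ctrl.hold(.5); st("up")
print(ctrl.finish_job())
```

```text
True
press t 31.5 [ 0.5743 -0.2315  0.1325] w 0.000 F 2.8 [-2.3  0.7  4.9] q6 0.98
held t 31.7 [ 0.5743 -0.2315  0.1324] w -0.004 F 2.8 [-1.8  0.8  6.1] q6 0.98
up t 33.2 [ 0.5735 -0.231   0.2399] w -0.005 F 0.0 [ 0.1  0.3 -0.3] q6 0.98
the job is handed in; nothing more can be done
None
```

The tin and jar are swapped, each upright and within about 2 mm of its pad's centre by camera. The red cap was pressed (about 7.5–8 mm of its 8 mm by fingertip height) and last seen back up, before a final confirming press. The job is handed in at about 33 s, and no verdict came back.

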